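# Stack the hub collars and hold the bore probe in the post

### The job

Fit the hub on the bench: lower the brass bushing down its hollow post until fully home on the blue base, then the steel collar fully home on top of the bushing, without letting either drop. Then take the orange-handled probe out of the wooden block and lower its stem upright down the middle of the post's bore, never touching the hub with it, until the red band is level with the mouth. Finish while holding the probe still there, centred and hanging free in the gripper; leave the black worn bushing and everything else where they are.

Things in the scene. Friction and masses are not known exactly. Their poses are not given: they have to be found in the camera images.
- hub: Fixed hub: blue base 90 x 90 x 30 mm (four low bolt heads at its corners) with an upright hollow aluminium post at its centre. Post: outer diameter 36 mm, 52 mm tall above the base, the last 7 mm tapering to 32 mm; top 82 mm above the bench. Bore 29 mm wide, narrowing to 25 mm at the mouth, floor 76 mm below the mouth. Origin: centre of the underside, z up along the post.
- hub_seat (a point): Point on the post's axis at the level of the base's top face (30 mm above the bench), where the first ring seats; z up.
- hub_mouth (a point): Centre of the bore's mouth, at the top of the post, 52 mm above hub_seat; z up.
- brass_bushing: Brass ring, outer diameter 58 mm, hole 41 mm, 22 mm tall, 0.14 kg (may vary by 30 %), lying flat on the bench. Origin: centre of its underside, z along its axis. Both ends are alike.
- steel_collar: Bright steel ring, outer diameter 58 mm, hole 41 mm, 18 mm tall, 0.12 kg (may vary by 30 %), lying flat on the bench. Origin: centre of its underside, z along its axis. Both ends are alike.
- tool_block: Fixed pale wooden block, 70 x 100 x 80 mm (x, y, z), in which the probe stands. The probe's hole is at the centre of its top, 12 mm in diameter, 74 mm deep; three empty 8 mm holes lie in a row 35 mm to its -y side. Origin: centre of its underside.
- probe: Loose bore probe, 130 mm long, 0.1 kg, upright in the block. From the tip: steel stem 8 mm in diameter, 70 mm long; dark flange 28 mm in diameter, 6 mm thick, resting on the block's top; round orange handle 22 mm in diameter from 76 to 130 mm. Origin: centre of the tip, z up along the stem; at the start 10 mm above the bench.
- probe_tip (a point): Centre of the stem's lower end.
- probe_band (a point): Middle of the 6 mm tall red band round the stem, 40 mm above the tip.
- probe_grip (a point): Middle of the probe's handle, on its axis, 105 mm above the tip; grip here with the tool pointing down.
- worn_bushing: Black plastic ring, outer diameter 58 mm, hole 41 mm, 20 mm tall: not wanted, leave it alone. Origin: centre of its underside.
- screwdriver: Loose screwdriver lying on the bench, about 200 mm long; bystander.
- wrench: Loose open-ended wrench lying on the bench; bystander.
- paint_can: Paint can, 100 mm in diameter, 115 mm tall, origin under its centre; bystander.
- glue_jar: Small jar, 64 mm in diameter, 70 mm tall, origin under its centre; bystander.
- parts_tray: Black open tray 130 x 190 x 35 mm with nuts and a steel ball, origin under its centre; bystander.

How it is judged:
By the outcome, as a careful person would: the job done as asked, in the order asked, and still so for the second after the job is handed in, while the arm keeps its last pose, push and grip.
It also fails if it takes over 67 s, if anything falls off the work surface, if the arm or the gripper's body presses on something with over 40 N, if the wrist force passes 120 N, or if a joint passes its speed limit or range.

### The arm

A 6-joint arm with a two-finger parallel gripper is mounted at the origin on the work surface. World frame = base frame: x ahead of the robot, y to its left, z up, the work surface at z = 0. Lengths are in m, angles in rad, forces in N, time in s.
With the tool pointing down it reaches from about 0.35 to 0.85 m from the base axis. Payload 8.1 kg.
Tool frame: the origin (TCP) lies between the finger pads, 19 mm behind the fingertips; this is the grasp point; z points along the fingers, y is the line along which they close (so a half turn about z gives the same grasp; the last joint's range is limited). The gripper opens to 93 mm and grips with 3 to 60 N. Pads are 15 mm wide; open, the fingers measure 128 mm over their backs; the gripper's body (75 mm by 188 mm) begins 65 mm behind the grasp point.
Start: joints at [1.114, 0.13, 1.488, -0, 1.523, -0.085], TCP at [0.218, 0.559, 0.237] pointing down, gripper open.
Joint ranges: [-2.96, 2.96], [-0.89, 2.26], [0.02, 2.5], [-1.34, 4.48], [0, 2.73], [-2.66, 2.66]. Speed limits (rad/s): [2.39, 2.39, 2.79, 3.14, 3.14, 3.14].

### API

Orientations are given as a rotation vector (axis times angle).
In Python, from plant import sensors, read_camera, robot gives the robot as it stands.
- The arm moves only by the tool drive_effector, called after "Emit:" as name(argument=value, ...) on one line, values as JSON. Schema: {"type":"object","properties":{"plan":{"type":"array","items":{"type":"array","items":{"type":"number"},"minItems":5,"maxItems":5},"minItems":1,"maxItems":20},"grip_force":{"type":"number"},"only":{"type":"string"},"quiet":{"type":"boolean"},"lines":{"type":"string"}},"required":["plan"],"additionalProperties":false}. plan is a list of rows, 1 to 20 of them, each of 5 numbers: the finger opening in m, then dx, dy, dz in shares of the most that a row can go, 1 being 50 mm, then a turn about the tool's z in fractions of the full range, 1 being 2 pi rad; each row shifts and turns the commanded pose from where the row before left it, along the tool's axes as they then stand; what a row does not reach is not made up. A row lasts 1/10 s, in which the tool goes at most 0.05 m and 0.15 rad, less where a joint would pass 70% of its speed; a pose out of reach is approached as far as the arm can. The fingers move at their own pace and stop on an object; grip_force is the grip in N (left out, the last holds). Time passes only in rows, so rows that do not move let the fingers close. The tool returns the time, the measured TCP pose, the force, the opening and the grip force at its end. only (a regular expression) keeps the lines of the reply that match it, lines (a string "A,B") keeps lines A to B, and quiet returns only ok. Input that does not fit is refused with a message, and nothing moves.
- sensors.read_state(): the state, without advancing time (a new reading comes with each control period).
- read_camera(name): name is "scene" or "top" or "wrist"; returns a dict with "image" (400x640x3 uint8, red, green, blue), "depth" (400x640 float32, m along the optical axis (not along the pixel's ray), 0 where there is no reading), "fx", "fy", "cx", "cy" (pixels), "R" (3x3) and "t" (3): a world point X has camera coordinates R X + t. Camera axes: x right, y down, z forward; pixel columns grow to the right and rows downward; lengths in m; the calibration is good to about 2 mm. A picture is of the moment at which its call begins.
- robot.close_job(): hands the job in; it is judged then, once.
The state is a dict: "t": time; "q": joint angles; "dq": joint speeds; "joint_torque": joint torques, N m; "tool_pos": TCP position; "orientation": TCP orientation; "force": force on the tool from outside, world axes, zero at the start; "wrist_torque": the same for the moment, N m; "opening": finger opening in m; "gripper_force": force on a finger pad.
Only numpy, scipy, OpenCV 4.12 (cv2) and the standard library are available. Lean on these libraries where they do the work, as an engineer would, in place of code of your own. Each camera call takes 0.05 s, during which the arm holds its last target. There are 200 camera calls.

## Working session

There is one attempt and no reset: what is moved stays moved. The work goes in short steps, Python scripts to look and compute and a tool call to move; the robot and the scene stay as the last step left them, time stands still between calls to the robot, and variables do not carry over. Pictures are saved under pics/ and viewed, at most 10 in all, crops included, and the job is handed in when it is done.

```bash
ls; mkdir -p pics
```

Create h.py:
```python
import numpy as np, cv2
from plant import sensors, read_camera, robot
def cloud(c):
    v,u=np.mgrid[:400,:640]; d=c["depth"]
    P=np.stack([(u-c["cx"])/c["fx"]*d,(v-c["cy"])/c["fy"]*d,d],-1)
    return (P-c["t"])@np.asarray(c["R"])
def save(n,im): cv2.imwrite("pics/"+n+".png",im[...,::-1])
```

Run:
```python
from h import *
c=read_camera("top");save("top",c["image"]);np.savez("top.npz",**c)
print(c["fx"],c["R"],c["t"]);s=sensors.read_state();print(s)
c=read_camera("scene");save("scene",c["image"]);np.savez("scene.npz",**c)
```

```text
pics
505.1668191928443 [[-0.00418583 -0.99998856 -0.00231388]
 [-0.99519365  0.00439213 -0.09782795]
 [ 0.097837    0.00189327 -0.99520065]] [-0.04449175  0.5816041   1.65333672]
{'t': 0.05, 'q': array([ 1.11358059e+00,  1.31163764e-01,  1.48927746e+00, -4.17085584e-06,
        1.52297476e+00, -8.54131676e-02]), 'dq': array([ 0.00049086,  0.00161873, -0.00094856,  0.00032869, -0.00120071,
       -0.00054288]), 'joint_torque': array([ 1.28487711e-03, -5.61766291e+01, -4.93492091e+01,  7.71086966e-02,
        2.98865035e-02,  1.85550118e-05]), 'tool_pos': array([0.21773105, 0.55853319, 0.23638685]), 'orientation': array([-5.80577877e-01, -3.08698579e+00,  2.76063504e-03]), 'force': array([-0.05997128,  0.09426823, -0.18268318]), 'wrist_torque': array([ 0.00368651, -0.02858406, -0.02375254]), 'gripper_force': 0.0, 'opening': 0.09281707480062058}
```

View pics/top.png

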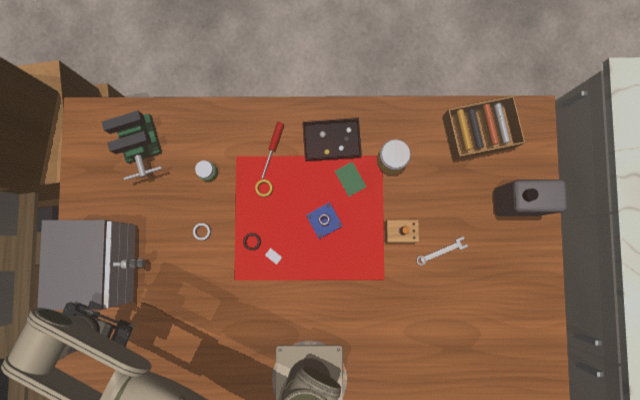

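View pics/scene.png

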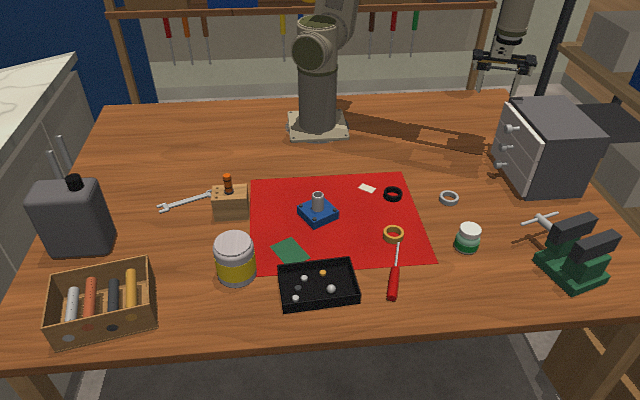

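The top view shows the brass ring at (264,188) with the screwdriver tip touching nearby at (264,178), steel ring (202,231), black ring (252,241), hub (324,220) and probe (405,230). Now the metric positions.

Run:
```python
from h import *
c=dict(np.load("top.npz")); P=cloud(c)
for n,(u,v) in dict(brass=(264,188),steel=(202,231),black=(252,241),hub=(324,220),probe=(405,230)).items():
    w=P[v-16:v+17,u-16:u+17].reshape(-1,3)
    zs={'brass':(.012,.03),'steel':(.01,.03),'black':(.01,.03),'hub':(.07,.1),'probe':(.11,.16)}[n]
    s=w[(w[:,2]>zs[0])&(w[:,2]<zs[1])]
    q=s[:,:2].astype(np.float32); o,r=cv2.minEnclosingCircle(q)
    print(n,len(s),np.round(s.mean(0),4),np.round(o,4),round(r,4),'zmax',np.round(np.percentile(s[:,2],[50,95]),4))
im=c["image"][140:290,180:440]
save("crop",cv2.resize(im,None,fx=3,fy=3,interpolation=cv2.INTER_CUBIC))
w=read_camera("wrist"); s=sensors.read_state()
from scipy.spatial.transform import Rotation as R
T=R.from_rotvec(s["orientation"]).as_matrix(); print(T.round(3))
C=-w["R"].T@w["t"]; print("cam in tool",T.T@(C-s["tool_pos"]),"R",(w["R"]@T).round(3),w["fx"])
```

```text
brass 140 [0.6327 0.1521 0.0219] [0.6411 0.1479] 0.0413 zmax [0.0223 0.0278]
steel 142 [0.4853 0.358  0.0175] [0.4911 0.3548] 0.0575 zmax [0.0178 0.0233]
black 139 [0.4498 0.1906 0.0195] [0.4491 0.1845] 0.0591 zmax [0.0197 0.0266]
hub 40 [ 0.5184 -0.0504  0.082 ] [ 0.5192 -0.0503] 0.0174 zmax [0.0827 0.0865]
probe 49 [ 0.4812 -0.3004  0.1366] [ 0.4813 -0.302 ] 0.011 zmax [0.1391 0.1463]
[[-0.932  0.363 -0.001]
 [ 0.363  0.932 -0.001]
 [ 0.    -0.001 -1.   ]]
cam in tool [ 0.07841035  0.00020127 -0.14799771] R [[-0.     1.    -0.   ]
 [-0.959 -0.    -0.283]
 [-0.283  0.     0.959]] 275.98380719164345
```

View pics/crop.png

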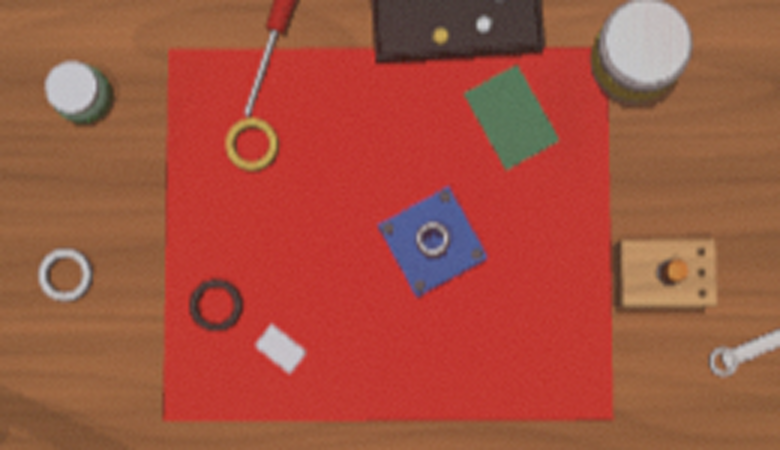

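The manual's scale: shifts go in shares of 50 mm and turns go in shares of 2 pi rad. Converting my numbers, -0.03 m is -0.6, -0.029 m is -0.58, -0.1239 rad is -0.0197.

Emit:
drive_effector(plan=[[0.093,0,0,0,-0.0197],[0.093,0,0,0,-0.0197],[0.093,0,0,0,-0.0197],[0.093,-0.6,-0.58,0.14,0],[0.093,-0.6,-0.58,0.14,0],[0.093,-0.6,-0.58,0.14,0],[0.093,-0.6,-0.58,0.14,0],[0.093,-0.6,-0.58,0.14,0],[0.093,-0.6,-0.58,0.14,0],[0.093,-0.6,-0.58,0.14,0],[0.093,-0.6,-0.58,0.14,0],[0.093,-0.6,-0.58,0.14,0],[0.093,-0.6,-0.58,0.14,0],[0.093,-0.6,-0.58,0.14,0],[0.093,-0.6,-0.58,0.14,0],[0.093,-0.6,-0.58,0.14,0],[0.093,-0.6,-0.58,0.14,0],[0.093,0,0,0,0],[0.093,0,0,0,0]], grip_force=10)

```text
t: 2.05
tool_pos: [0.6377, 0.1519, 0.1383]
orientation: [-0.004, -3.14, 0.0]
force: [0.5, 1.6, -0.0]
opening: 0.093
gripper_force: 0.0
```

Add to h.py:
```python
from scipy.spatial.transform import Rotation as Rn
def tool(): s=sensors.read_state(); return s["tool_pos"],Rn.from_rotvec(s["orientation"]).as_matrix()
def circ(S):   # least-squares circle through points on the rim band: use outline of convex hull
    h=cv2.convexHull((S[:,:2]*1e4).astype(np.float32))[:,0]/1e4
    A=np.c_[2*h,np.ones(len(h))]; x=np.linalg.lstsq(A,(h**2).sum(1),rcond=None)[0]
    return x[:2],np.sqrt(x[2]+x[:2]@x[:2])
```

Run:
```python
from h import *
w=read_camera("wrist");save("w1",w["image"]);np.savez("w1.npz",**w)
P=cloud(w);p,T=tool();print(p,T.round(3))
s=P[(P[...,2]>.015)&(P[...,2]<.03)&(np.hypot(P[...,0]-.633,P[...,1]-.152)<.04)]
print(len(s),s.mean(0),circ(s),np.percentile(s[:,2],[5,50,95]))
```

```text
[0.6373877  0.15294027 0.13886844] [[-1.     0.001 -0.001]
 [ 0.001  1.     0.   ]
 [ 0.001  0.    -1.   ]]
1442 [0.62913404 0.15276775 0.02218669] (array([0.6343049 , 0.15267914]), np.float64(0.03227340644870204)) [0.01658112 0.02271758 0.02400131]
```

View pics/w1.png

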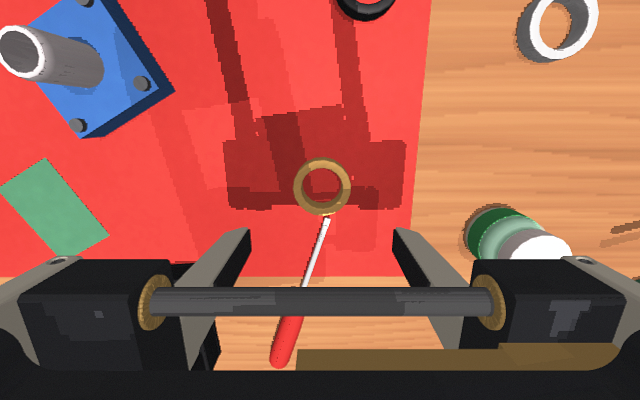

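The wrist view shows the brass ring at (322,186), its screwdriver tip just beyond at (327,218) on the +x side, so closing along y is clear.

Run:
```python
from h import *
w=dict(np.load("w1.npz"));P=cloud(w)
for n,x,y,lo,hi,r in (("brass",.632,.1525,.0205,.026,.033),("hub",.518,-.05,.079,.087,.02),):
    s=P[(P[...,2]>lo)&(P[...,2]<hi)&(np.hypot(P[...,0]-x,P[...,1]-y)<r)]
    print(n,len(s),s.mean(0),circ(s),s[:,:2].min(0),s[:,:2].max(0))
# ring outline by colour, projected to z=.022
hsv=cv2.cvtColor(w["image"],cv2.COLOR_RGB2HSV)
m=((hsv[...,0]>15)&(hsv[...,0]<30)&(hsv[...,1]>90)).astype(np.uint8);m[240:]=0;m[:140]=0;m[:,:280]=0;m[:,370:]=0
k=cv2.findContours(m,cv2.RETR_EXTERNAL,cv2.CHAIN_APPROX_NONE)[0];k=max(k,key=len);e=cv2.fitEllipse(k);print(e)
def onplane(u,v,z):
    d=w["R"].T@np.array([(u-w["cx"])/w["fx"],(v-w["cy"])/w["fy"],1]);C=-w["R"].T@w["t"];return C+d*(z-C[2])/d[2]
print(onplane(*e[0],.022),onplane(322,158,.022),onplane(322,213,.022),onplane(293,186,.022),onplane(351,186,.022))
print(onplane(327,218,.004))
```

```text
brass 1269 [0.62772674 0.15270042 0.02282498] (array([0.62863513, 0.15257619]), np.float64(0.02846371779949359)) [0.59981413 0.12403192] [0.65736733 0.18069996]
hub 1106 [ 0.51883968 -0.04572501  0.08176082] (array([ 0.51866195, -0.0480254 ]), np.float64(0.016860585947706737)) [ 0.50205175 -0.06476139] [ 0.53494235 -0.03098015]
((321.64166259765625, 186.0694580078125), (55.830841064453125, 56.83747482299805), 0.6810501217842102)
[0.62659345 0.15255336 0.022     ] [0.59881759 0.15295506 0.022     ] [0.65482781 0.15285919 0.022     ] [0.62645272 0.12424854 0.022     ] [0.62659441 0.18156716 0.022     ]
[0.66710702 0.15834592 0.004     ]
```

Converted, 0.03 m is 0.6, 0.0095 m is 0.19.

Emit:
drive_effector(plan=[[0.093,0.19,0,0.6,0],[0.093,0,0,0.6,0],[0.093,0,0,0.6,0],[0.093,0,0,0.4,0],[0.093,0,0,0.12,0],[0.093,0,0,0,0],[0.05,0,0,0,0],[0.05,0,0,0,0],[0.05,0,0,0,0],[0.05,0,0,0,0],[0.05,0,0,0,0],[0.05,0,0,0,0]], grip_force=25)

```text
t: 3.3
tool_pos: [0.6287, 0.1529, 0.024]
orientation: [0.001, 3.141, 0.0]
force: [-0.5, 0.1, 2.9]
opening: 0.0581
gripper_force: 25.0
```

Converted, -0.035 m is -0.7, -0.028 m is -0.56, -0.147 rad is -0.0234.

Emit:
drive_effector(plan=[[0.05,0,0,-0.42,0],[0.05,0,0,-0.7,0],[0.05,0,0,-0.7,0],[0.05,0,0,-0.7,0],[0.05,0,0,0,-0.0223],[0.05,0,0,0,-0.0223],[0.05,0,0,0,-0.0223],[0.05,0,0,0,-0.0234],[0.05,0.7,-0.56,0,0],[0.05,0.7,-0.56,0,0],[0.05,0.7,-0.56,0,0],[0.05,0.7,-0.528,0,0],[0.05,0,0,0,0],[0.05,0,0,0,0]])

```text
t: 4.7
tool_pos: [0.5691, -0.0163, 0.1493]
orientation: [0.875, -3.017, -0.001]
force: [-0.4, -0.4, -1.5]
opening: 0.0584
gripper_force: 25.0
```

Run:
```python
from h import *
w=read_camera("wrist");save("w2",w["image"]);np.savez("w2.npz",**w)
p,T=tool();np.savez("w2t.npz",p=p,T=T);P=(cloud(w)-p)@T;print(p)  # tool frame
W=cloud(w)
hub=P[(W[...,2]>.079)&(W[...,2]<.087)&(np.hypot(W[...,0]-.5185,W[...,1]+.048)<.022)]
print("hub tool",len(hub),hub.mean(0),circ(hub))
```

```text
[ 0.56946728 -0.01532112  0.14933182]
hub tool 617 [ 0.06269939 -0.0015691   0.06694961] (array([ 0.06174372, -0.00147369]), np.float64(0.016793218609326917))
```

View pics/w2.png

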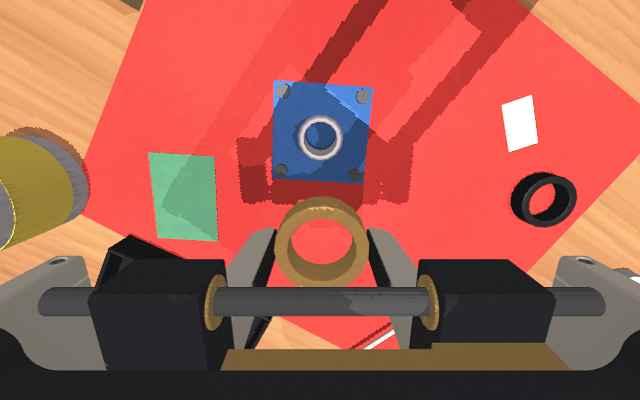

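Add to h.py:
```python
def plane_tool(w,p,T,uv,zt):  # pixels -> points at tool-z zt
    uv=np.atleast_2d(uv);R=w["R"]@T;C=T.T@(-w["R"].T@w["t"]-p)
    d=np.c_[(uv[:,0]-w["cx"])/w["fx"],(uv[:,1]-w["cy"])/w["fy"],np.ones(len(uv))]@R
    return C+d*((zt-C[2])/d[:,2])[:,None]
```

Run:
```python
from h import *
w=dict(np.load("w2.npz"));t=np.load("w2t.npz");p,T=t["p"],t["T"]
P=(cloud(w)-p)@T
def rep(n,s): print(n,len(s),s.mean(0).round(4),circ(s),s.min(0).round(4),s.max(0).round(4))
r=np.hypot(P[...,0],P[...,1])
rep("ring",P[(r<.033)&(abs(P[...,2]-.002)<.004)&(abs(P[...,1])<.0285)])
print(np.histogram(P[(r<.032)&(abs(P[...,2])<.04)][:,2],12))
# pixel edges read by hand: post outer rim L/R/top/bottom
print(plane_tool(w,p,T,[[299,138],[343,138],[320,116],[320,160]],.067))
im=w["image"];save("w2c",cv2.resize(im[75:300,230:410],None,fx=3.3,fy=3.3/1.25,interpolation=cv2.INTER_CUBIC))
```

```text
ring 3414 [ 0.0037 -0.0004  0.0016] (array([ 0.00152725, -0.00039068]), np.float64(0.028468421621361446)) [-0.024  -0.0285 -0.0019] [0.0298 0.0285 0.006 ]
(array([ 105,  140,  153,  157,  134,  134,  125, 2640, 1088,  562,  498,
        321]), array([-0.0399767 , -0.03473876, -0.02950083, -0.02426289, -0.01902496,
       -0.01378702, -0.00854909, -0.00331115,  0.00192678,  0.00716472,
        0.01240265,  0.01764059,  0.02287852]))
[[ 0.06222403 -0.01759059  0.067     ]
 [ 0.06216913  0.01606118  0.067     ]
 [ 0.07835292 -0.00148049  0.067     ]
 [ 0.04531243 -0.00157904  0.067     ]]
```

View pics/w2c.png

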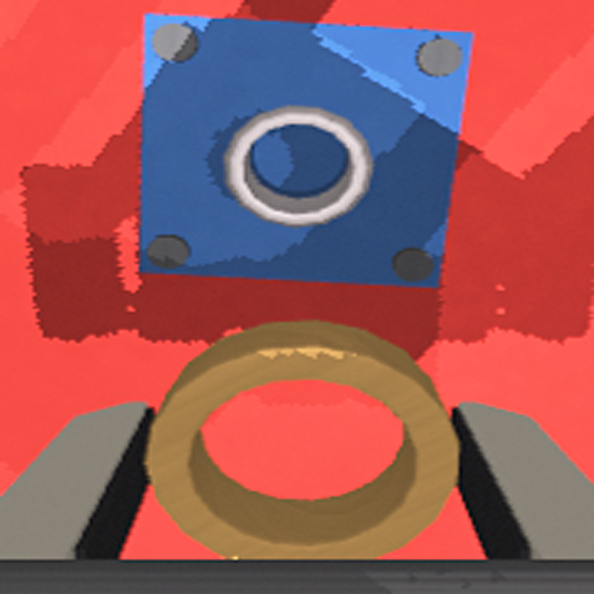

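The crop shows the post mouth centred at (321,138) and the ring's top face: hole edges at columns 288/356, rows 219/281, outer far rim at row ~208.

Run:
```python
from h import *
w=dict(np.load("w2.npz"));t=np.load("w2t.npz");p,T=t["p"],t["T"]
print(plane_tool(w,p,T,[[288,255],[356,255],[322,219],[322,281],[322,207.6]],.002).round(4))
f=lambda u,v:(230+u/3.3,75+v/2.64)
print(plane_tool(w,p,T,[f(225,165),f(373,165),f(299,106),f(299,225)],.067).round(4))
```

```text
[[-0.0021 -0.0207  0.002 ]
 [-0.0022  0.0204  0.002 ]
 [ 0.0211 -0.0002  0.002 ]
 [-0.0202 -0.0002  0.002 ]
 [ 0.0281 -0.0002  0.002 ]]
[[ 0.0626 -0.0182  0.067 ]
 [ 0.0625  0.0161  0.067 ]
 [ 0.079  -0.001   0.067 ]
 [ 0.0451 -0.0011  0.067 ]]
```

Converted, 0.031 m is 0.62, 0.02 m is 0.4.

Emit:
drive_effector(plan=[[0.05,0.62,-0.01,0,0],[0.05,0.62,-0.01,0,0],[0.05,0,0,0,0],[0.05,0,0,0.4,0],[0.05,0,0,0.4,0],[0.05,0,0,0.2,0],[0.05,0,0,0.16,0],[0.05,0,0,0,0],[0.05,0,0,0,0]])

```text
t: 5.65
tool_pos: [0.5183, -0.0493, 0.092]
orientation: [-0.879, 3.016, -0.0]
force: [-0.3, -0.4, -2.7]
opening: 0.0581
gripper_force: 25.0
```

Converted, 0.012 m is 0.24, 0.008 m is 0.16.

Emit:
drive_effector(plan=[[0.05,0,0,0.24,0],[0.05,0,0,0.24,0],[0.05,0,0,0.16,0],[0.05,0,0,0.06,0],[0.05,0,0,0,0],[0.05,0,0,0,0]])

```text
t: 6.25
tool_pos: [0.5178, -0.0496, 0.0565]
orientation: [-0.878, 3.016, -0.0]
force: [0.4, -0.7, -1.2]
opening: 0.0587
gripper_force: 25.0
```

Converted, 0.001 m is 0.02.

Emit:
drive_effector(plan=[[0.05,0,0,0.02,0],[0.05,0,0,0.02,0],[0.05,0,0,0.02,0],[0.05,0,0,0,0],[0.05,0,0,0,0]])

```text
t: 6.75
tool_pos: [0.518, -0.0496, 0.054]
orientation: [-0.878, 3.016, -0.001]
force: [-1.9, 0.8, 4.2]
opening: 0.0582
gripper_force: 25.0
```

Converted, 0.001 m is 0.02.

Emit:
drive_effector(plan=[[0.05,0,0,0.02,0],[0.05,0,0,0,0],[0.05,0,0,0,0]])

```text
t: 7.05
tool_pos: [0.518, -0.0496, 0.0538]
orientation: [-0.878, 3.016, -0.0]
force: [-7.3, 1.8, 13.8]
opening: 0.0582
gripper_force: 25.0
```

Converted, -0.04 m is -0.8, -0.03 m is -0.6.

Emit:
drive_effector(plan=[[0.05,0,0,-0.016,0],[0.093,0,0,0,0],[0.093,0,0,0,0],[0.093,0,0,0,0],[0.093,0,0,-0.6,0],[0.093,0,0,-0.8,0],[0.093,0,0,-0.6,0],[0.093,-0.32,0.6,0.02,0],[0.093,-0.32,0.6,0.02,0],[0.093,-0.32,0.6,0.02,0],[0.093,-0.32,0.6,0.02,0],[0.093,-0.32,0.6,0.02,0],[0.093,-0.32,0.6,0.02,0],[0.093,-0.32,0.6,0.02,0],[0.093,-0.32,0.6,0.02,0],[0.093,-0.32,0.6,0.02,0],[0.093,-0.32,0.6,0.02,0],[0.093,-0.32,0.6,0.02,0],[0.093,-0.32,0.6,0.02,0],[0.093,0,0,0,0]])

```text
t: 9.05
tool_pos: [0.4853, 0.3608, 0.1407]
orientation: [0.883, -3.015, -0.002]
force: [-0.5, -1.7, -0.9]
opening: 0.0928
gripper_force: 0.0
```

Run:
```python
from h import *
w=read_camera("wrist");np.savez("w3.npz",**w);p,T=tool();print(p)
W=cloud(w);P=(W-p)@T;m=(W[...,2]>.013)&(W[...,2]<.023)&(np.hypot(W[...,0]-.485,W[...,1]-.358)<.045)
s=P[m];print(len(s),s.mean(0),s.min(0),s.max(0),circ(s))
c=read_camera("top");W=cloud(c)
s=W[(W[...,2]>.046)&(W[...,2]<.06)&(np.hypot(W[...,0]-.518,W[...,1]+.049)<.04)];print("bushing",len(s),s.mean(0),np.median(s[:,2]))
a=cv2.resize(w["image"],(640,400));b=cv2.resize(c["image"][195:245,285:365],(640,400),interpolation=cv2.INTER_CUBIC)
save("w3",cv2.resize(np.hstack([a,b]),(800,250)))
```

```text
[0.4857044  0.35886283 0.14062802]
1286 [0.00239788 0.00202928 0.12209059] [-0.027127   -0.02605578  0.11975512] [0.03008744 0.03015637 0.12760693] (array([0.00154851, 0.00199897]), np.float64(0.02852315045430253))
bushing 118 [ 0.51955385 -0.04972189  0.05269162] 0.05272886460945546
```

View pics/w3.png

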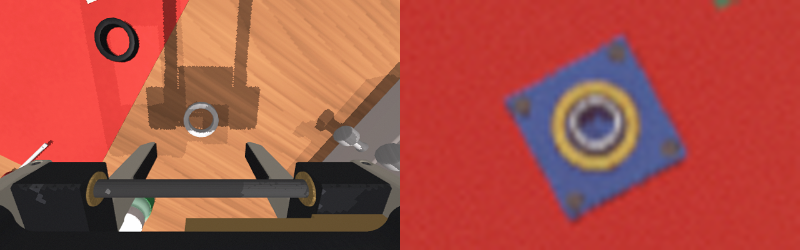

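The collar sits at the centre between the fingers, and the bushing is flat around the post (top at ~52.7 mm).

Converted, 0.035 m is 0.7, 0.002 m is 0.04.

Emit:
drive_effector(plan=[[0.093,0.03,0.04,0.6,0],[0.093,0,0,0.7,0],[0.093,0,0,0.6,0],[0.093,0,0,0.36,0],[0.093,0,0,0.1,0],[0.093,0,0,0,0],[0.05,0,0,0,0],[0.05,0,0,0,0],[0.05,0,0,0,0],[0.05,0,0,0,0],[0.05,0,0,0,0],[0.05,0,0,0,0]], grip_force=25)

```text
t: 10.35
tool_pos: [0.4843, 0.3585, 0.0238]
orientation: [-0.878, 3.016, 0.001]
force: [-1.9, 0.5, 4.1]
opening: 0.0577
gripper_force: 25.0
```

Converted, -0.036 m is -0.72, -0.035 m is -0.7.

Emit:
drive_effector(plan=[[0.05,0,0,-0.4,0],[0.05,0,0,-0.7,0],[0.05,0,0,-0.7,0],[0.05,0,0,-0.72,0],[0.05,0.22,-0.6,0,0],[0.05,0.22,-0.6,0,0],[0.05,0.22,-0.6,0,0],[0.05,0.22,-0.6,0,0],[0.05,0.22,-0.6,0,0],[0.05,0.22,-0.6,0,0],[0.05,0.22,-0.6,0,0],[0.05,0.22,-0.6,0,0],[0.05,0.22,-0.6,0,0],[0.05,0.22,-0.6,0,0],[0.05,0.22,-0.6,0,0],[0.05,0.2,-0.64,0,0],[0.05,0,0,0,0],[0.05,0,0,0,0]])

```text
t: 12.15
tool_pos: [0.5676, -0.0181, 0.1488]
orientation: [0.875, -3.016, -0.001]
force: [0.4, 0.1, -0.9]
opening: 0.0574
gripper_force: 25.0
```

Run:
```python
from h import *
w=read_camera("wrist");np.savez("w4.npz",**w);p,T=tool();np.savez("w4t.npz",p=p,T=T);print(p)
W=cloud(w);P=(W-p)@T
s=P[(W[...,2]>.079)&(W[...,2]<.087)&(np.hypot(W[...,0]-.518,W[...,1]+.049)<.022)];print("hub",s.mean(0),circ(s))
r=np.hypot(P[...,0],P[...,1]);s=P[(r<.033)&(abs(P[...,2]-.005)<.004)&(abs(P[...,1])<.0285)];print("ring",s.mean(0),np.median(s,0),circ(s))
save("w4c",cv2.resize(w["image"][75:300,230:410],None,fx=3.3,fy=2.64,interpolation=cv2.INTER_CUBIC))
```

```text
[ 0.56749445 -0.01725604  0.14878064]
hub [ 0.05986083 -0.00107575  0.06646472] (array([ 0.05887434, -0.00094775]), np.float64(0.0168405715471674))
ring [ 0.00245928 -0.00010812  0.00519356] [0.00305091 0.00030693 0.005021  ] (array([ 0.00087685, -0.00021577]), np.float64(0.028764964295959542))
```

View pics/w4c.png

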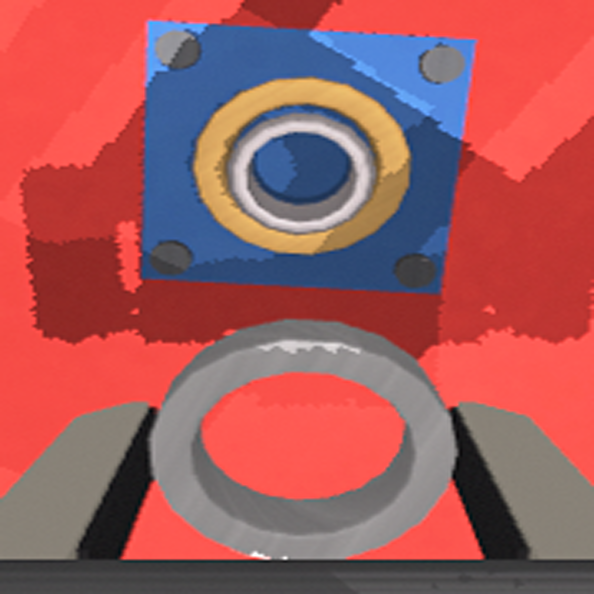

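Converted, 0.03 m is 0.6, -0.0005 m is -0.01.

Emit:
drive_effector(plan=[[0.05,0.6,-0.01,0,0],[0.05,0.6,0,0,0],[0.05,0,0,0,0],[0.05,0,0,0.4,0],[0.05,0,0,0.36,0],[0.05,0,0,0.2,0],[0.05,0,0,0.16,0],[0.05,0,0,0,0],[0.05,0,0,0,0]])

```text
t: 13.1
tool_pos: [0.518, -0.05, 0.0937]
orientation: [-0.879, 3.016, -0.0]
force: [-0.5, 0.2, -1.6]
opening: 0.0578
gripper_force: 25.0
```

Converted, 0.008 m is 0.16, 0.005 m is 0.1.

Emit:
drive_effector(plan=[[0.05,0,0,0.16,0],[0.05,0,0,0.1,0],[0.05,0,0,0.04,0],[0.05,0,0,0.02,0],[0.05,0,0,0.02,0],[0.05,0,0,0,0],[0.05,0,0,0,0]])

```text
t: 13.8
tool_pos: [0.5177, -0.0503, 0.0764]
orientation: [-0.878, 3.016, -0.0]
force: [0.2, -0.0, -1.7]
opening: 0.0573
gripper_force: 25.0
```

Converted, 0.001 m is 0.02.

Emit:
drive_effector(plan=[[0.05,0,0,0.02,0],[0.05,0,0,0.02,0],[0.05,0,0,0,0],[0.05,0,0,0,0]])

```text
t: 14.2
tool_pos: [0.5179, -0.0503, 0.0756]
orientation: [-0.878, 3.016, -0.0]
force: [-5.6, 0.4, 10.5]
opening: 0.0579
gripper_force: 25.0
```

Converted, -0.0318 m is -0.636, -0.03 m is -0.6.

Emit:
drive_effector(plan=[[0.05,0,0,-0.012,0],[0.093,0,0,0,0],[0.093,0,0,0,0],[0.093,0,0,0,0],[0.093,0,0,-0.5,0],[0.093,0,0,-0.6,0],[0.093,0,0,-0.6,0],[0.093,0,0,-0.5,0],[0.093,0.55,-0.636,0,0],[0.093,0.55,-0.636,0,0],[0.093,0.55,-0.636,0,0],[0.093,0.55,-0.636,0,0],[0.093,0.55,-0.636,0,0],[0.093,0.55,-0.636,0,0],[0.093,0,0,0,0],[0.093,0,0,0,0]])

```text
t: 15.8
tool_pos: [0.4956, -0.274, 0.1842]
orientation: [0.8, -3.01, 0.038]
force: [-0.8, -0.2, -2.0]
opening: 0.0929
gripper_force: 0.0
```

Run:
```python
from h import *
w=read_camera("wrist");np.savez("w5.npz",**w);p,T=tool();np.savez("w5t.npz",p=p,T=T);print(p,sensors.read_state()["q"].round(2))
W=cloud(w);P=(W-p)@T
s=P[(W[...,2]>.134)&(W[...,2]<.146)&(np.hypot(W[...,0]-.481,W[...,1]+.3)<.03)];print("probe",len(s),s.mean(0),circ(s),s.min(0),s.max(0))
c=read_camera("top");W=cloud(c);np.savez("top5.npz",**c)
s=W[(W[...,2]>.06)&(W[...,2]<.077)&(np.hypot(W[...,0]-.518,W[...,1]+.049)<.04)];print("collar",len(s),s.mean(0),np.median(s[:,2]))
a=cv2.resize(w["image"],(640,400));b=cv2.resize(c["image"][195:245,285:365],(640,400),interpolation=cv2.INTER_CUBIC)
save("w5",cv2.resize(np.hstack([a,b]),(800,250)))
```

```text
[ 0.49570971 -0.27333492  0.18423467] [-0.57  0.07  1.65 -0.04  1.42 -2.66]
probe 697 [ 0.02697623 -0.01632571  0.04479461] (array([ 0.0263096 , -0.01643837]), np.float64(0.010601739205457242)) [ 0.01577277 -0.0269958   0.04263998] [ 0.03666523 -0.00589868  0.05139669]
collar 125 [ 0.51852942 -0.05164986  0.07011435] 0.07055508608364387
```

View pics/w5.png

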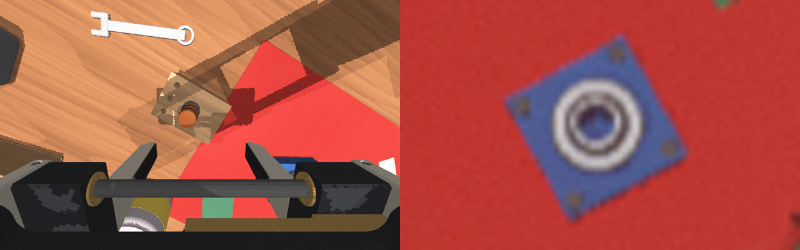

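The collar is flat round the post (top 70.5 mm, as expected). The last joint reached its limit, so turn back first and check the tilt.

Converted, 0.147 rad is 0.0234.

Emit:
drive_effector(plan=[[0.093,0,0,0,0.0223],[0.093,0,0,0,0.0223],[0.093,0,0,0,0.0223],[0.093,0,0,0,0.0234],[0.093,0,0,0,0],[0.093,0,0,0,0]])

```text
t: 16.5
tool_pos: [0.496, -0.2732, 0.1847]
orientation: [-0.065, -3.122, 0.05]
force: [0.3, -0.8, 0.3]
opening: 0.0931
gripper_force: 0.0
```

Run:
```python
from h import *
p,T=tool();print(p,T.round(4),sensors.read_state()["q"].round(3))
```

```text
[ 0.49597826 -0.27322523  0.18473264] [[-0.999   0.041  -0.019 ]
 [ 0.0416  0.9986 -0.0316]
 [ 0.0177 -0.0324 -0.9993]] [-0.571  0.072  1.648 -0.037  1.421 -2.095]
```

The clipped move left a 2° tilt (joint 4 = −0.037). I'll drive the last joint to its opposite limit to undo it.

Converted, 0.15 rad is 0.0239.

Emit:
drive_effector(plan=[[0.093,0,0,0,0.0239],[0.093,0,0,0,0.0239],[0.093,0,0,0,0.0239],[0.093,0,0,0,0.0239],[0.093,0,0,0,0.0239],[0.093,0,0,0,0.0239],[0.093,0,0,0,0.0239],[0.093,0,0,0,0.0239],[0.093,0,0,0,0.0239],[0.093,0,0,0,0.0239],[0.093,0,0,0,0.0239],[0.093,0,0,0,0.0239],[0.093,0,0,0,0.0239],[0.093,0,0,0,0.0239],[0.093,0,0,0,0.0239],[0.093,0,0,0,0.0239],[0.093,0,0,0,0.0239],[0.093,0,0,0,0.0239],[0.093,0,0,0,0.0239],[0.093,0,0,0,0.0239]], quiet=true)

```text
ok
```

Emit:
drive_effector(plan=[[0.093,0,0,0,0.0239],[0.093,0,0,0,0.0239],[0.093,0,0,0,0.0239],[0.093,0,0,0,0.0239],[0.093,0,0,0,0.0239],[0.093,0,0,0,0.0239],[0.093,0,0,0,0.0239],[0.093,0,0,0,0.0239],[0.093,0,0,0,0.0239],[0.093,0,0,0,0.0239],[0.093,0,0,0,0.0239],[0.093,0,0,0,0.0127],[0.093,0,0,0,0.008],[0.093,0,0,0,0]])

```text
t: 19.9
tool_pos: [0.4911, -0.281, 0.1849]
orientation: [2.09, -2.311, 0.013]
force: [-0.0, 0.2, 0.7]
opening: 0.0929
gripper_force: 0.0
```

Run:
```python
from h import *
p,T=tool();print(p,T[:,2].round(4),sensors.read_state()["q"].round(3))
```

```text
[ 0.49110485 -0.28102505  0.18493905] [-0.0138 -0.0239 -0.9996] [-0.593  0.069  1.65  -0.028  1.42   2.653]
```

Converted, 0.05 rad is 0.008.

Emit:
drive_effector(plan=[[0.093,0,0,0,0.008],[0.093,0,0,0,0]], lines="2,3")

```text
tool_pos: [0.4839, -0.2912, 0.1851]
orientation: [2.058, -2.358, 0.009]
```

Run:
```python
from h import *
p,T=tool();print(p,T[:,2].round(4),sensors.read_state()["q"].round(3))
```

```text
[ 0.48393321 -0.29119209  0.1850873 ] [-0.0053 -0.0123 -0.9999] [-0.624  0.064  1.655 -0.013  1.42   2.655]
```

Converted, 0.042 rad is 0.0067.

Emit:
drive_effector(plan=[[0.093,0,0,0,0.0067],[0.093,0,0,0,0]], lines="2,3")

```text
tool_pos: [0.4782, -0.2988, 0.1851]
orientation: [2.033, -2.395, 0.005]
```

Run:
```python
from h import *
p,T=tool();print(p,T[:,2].round(4),sensors.read_state()["q"].round(4))
```

```text
[ 0.47815125 -0.29878959  0.18506578] [ 0.0019 -0.0027 -1.    ] [-6.4880e-01  6.0200e-02  1.6591e+00 -1.0000e-03  1.4191e+00  2.6564e+00]
```

Converted, -0.15 rad is -0.0239.

Emit:
drive_effector(plan=[[0.093,0,0,0,-0.0239],[0.093,0,0,0,-0.0239],[0.093,0,0,0,-0.0239],[0.093,0,0,0,-0.0239],[0.093,0,0,0,-0.0239],[0.093,0,0,0,-0.0239],[0.093,0,0,0,-0.0239],[0.093,0,0,0,-0.0239],[0.093,0,0,0,0],[0.093,0,0,0,0]])

```text
t: 21.3
tool_pos: [0.479, -0.2977, 0.185]
orientation: [3.027, -0.832, 0.004]
force: [-0.1, -0.6, -0.5]
opening: 0.0936
gripper_force: 0.0
```

Run:
```python
from h import *
w=read_camera("wrist");np.savez("w6.npz",**w);p,T=tool();np.savez("w6t.npz",p=p,T=T);print(p,T.round(4),sensors.read_state()["q"].round(3))
W=cloud(w);P=(W-p)@T
s=P[(W[...,2]>.134)&(W[...,2]<.146)&(np.hypot(W[...,0]-.481,W[...,1]+.3)<.03)];print("probe",len(s),s.mean(0),circ(s),s.min(0),s.max(0))
save("w6",w["image"])
```

```text
[ 0.47896701 -0.29764468  0.1850411 ] [[ 0.8595 -0.5111  0.0018]
 [-0.5111 -0.8595 -0.0028]
 [ 0.003   0.0015 -1.    ]] [-6.460e-01  6.000e-02  1.659e+00 -1.000e-03  1.419e+00  1.461e+00]
probe 651 [0.0048222  0.00334421 0.04470425] (array([0.00389463, 0.0033066 ]), np.float64(0.010629299633527278)) [-0.00667936 -0.00670498  0.04232813] [0.01429809 0.01390863 0.05097864]
```

View pics/w6.png

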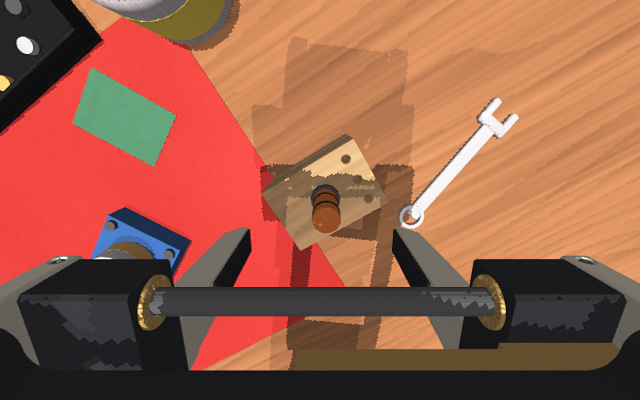

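The probe's handle top is at about (325,219), well between the fingers; block and wrench are clear below.

Converted, 0.025 m is 0.5, 0.004 m is 0.08.

Emit:
drive_effector(plan=[[0.093,0.08,0.066,0.4,0],[0.093,0,0,0.5,0],[0.093,0,0,0.4,0],[0.093,0,0,0.1,0],[0.093,0,0,0,0],[0.015,0,0,0,0],[0.015,0,0,0,0],[0.015,0,0,0,0],[0.015,0,0,0,0],[0.015,0,0,0,0],[0.015,0,0,0,0],[0.015,0,0,0,0],[0.015,0,0,0,0],[0.015,0,0,0,0]], grip_force=25)

```text
t: 22.75
tool_pos: [0.4808, -0.3027, 0.115]
orientation: [3.029, -0.825, 0.004]
force: [-0.7, -0.6, -0.3]
opening: 0.0253
gripper_force: 0.0
```

Emit:
drive_effector(plan=[[0.015,0,0,0,0],[0.015,0,0,0,0],[0.015,0,0,0,0]], grip_force=25)

```text
t: 23.05
tool_pos: [0.4808, -0.3027, 0.115]
orientation: [3.029, -0.826, 0.004]
force: [-0.3, -0.7, -0.8]
opening: 0.0212
gripper_force: 25.0
```

Emit:
drive_effector(plan=[[0.015,0,0,-0.2,0],[0.015,0,0,-0.4,0],[0.015,0,0,-0.6,0],[0.015,0,0,-0.6,0],[0.015,0,0,0,0]])

```text
t: 23.55
tool_pos: [0.4831, -0.3041, 0.2113]
orientation: [3.026, -0.825, 0.017]
force: [-0.3, 0.1, -0.6]
opening: 0.0217
gripper_force: 25.0
```

Run:
```python
from h import *
p,T=tool();print(p,T.round(4))
H=np.array([.5182,-.0500]);print("tool move",T.T@np.r_[H-p[:2],0])
```

```text
[ 0.48305098 -0.30413321  0.2113158 ] [[ 0.8617 -0.5074  0.009 ]
 [-0.5073 -0.8617 -0.0082]
 [ 0.0119  0.0025 -0.9999]]
tool move [-0.0986322  -0.23682834 -0.00177923]
```

Converted, -0.0592 m is -1.184, -0.0247 m is -0.494.

Emit:
drive_effector(plan=[[0.015,-0.494,-1.184,0,0],[0.015,0,0,0,0]])

```text
t: 23.75
tool_pos: [0.488, -0.249, 0.2046]
orientation: [-3.032, 0.822, -0.003]
force: [-0.3, -0.2, -1.6]
opening: 0.0214
gripper_force: 25.0
```

Run:
```python
from h import *
p,T=tool();print(p,T.round(4),sensors.read_state()["q"].round(3))
H=np.array([.5178,-.0498]);print("tool move",T.T@np.r_[H-p[:2],0])
```

```text
[ 0.48798936 -0.24897652  0.2046486 ] [[ 8.629e-01 -5.054e-01  1.800e-03]
 [-5.054e-01 -8.629e-01 -3.000e-04]
 [ 1.700e-03 -6.000e-04 -1.000e+00]] [-5.660e-01  5.000e-03  1.679e+00  1.000e-03  1.456e+00  1.535e+00]
tool move [-7.49311037e-02 -1.86936594e-01 -1.30236428e-05]
```

The manual's scale: shifts go in shares of 50 mm and turns go in shares of 2 pi rad. Converting my numbers, -0.0374 m is -0.748, -0.015 m is -0.3.

Emit:
drive_effector(plan=[[0.015,-0.3,-0.748,0,0],[0.015,-0.3,-0.748,0,0],[0.015,-0.3,-0.748,0,0],[0.015,-0.3,-0.748,0,0],[0.015,-0.3,-0.748,0,0],[0.015,0,0,0,0],[0.015,0,0,0,0],[0.015,0,0,0,0]])

```text
t: 24.55
tool_pos: [0.5176, -0.0545, 0.2041]
orientation: [3.028, -0.826, 0.003]
force: [-0.6, -0.0, -1.9]
opening: 0.0214
gripper_force: 25.0
```

Run:
```python
from h import *
p,T=tool();print(p,T[:,2].round(4))
w=read_camera("wrist");c=read_camera("scene");np.savez("w7.npz",**w);np.savez("s7.npz",**c);np.savez("w7t.npz",p=p,T=T)
def px(c,X): q=c["R"]@X+c["t"]; return (q[0]/q[2]*c["fx"]+c["cx"],q[1]/q[2]*c["fy"]+c["cy"])
print(px(w,np.array([.5178,-.0498,.082])),px(c,np.array([.5178,-.0498,.082])),px(c,p),px(c,p-[0,0,.105]),px(c,p-[0,0,.035]))
a=cv2.resize(w["image"][150:290,245:395],(560,523),interpolation=cv2.INTER_CUBIC)
b=cv2.resize(c["image"][135:235,290:346],(240,429),interpolation=cv2.INTER_CUBIC);b=cv2.copyMakeBorder(b,0,94,0,0,0)
save("w7",np.hstack([a,b]))
```

```text
[ 0.51759015 -0.05450717  0.2041401 ] [ 0.0013 -0.0032 -1.    ]
(np.float64(317.37759033938494), np.float64(198.2103768340362)) (np.float64(317.2913661160545), np.float64(192.9747658332079)) (np.float64(315.7460081980278), np.float64(157.3998451135891)) (np.float64(315.65575973277487), np.float64(188.28011001651436)) (np.float64(315.71487110073673), np.float64(168.05400759671224))
```

View pics/w7.png

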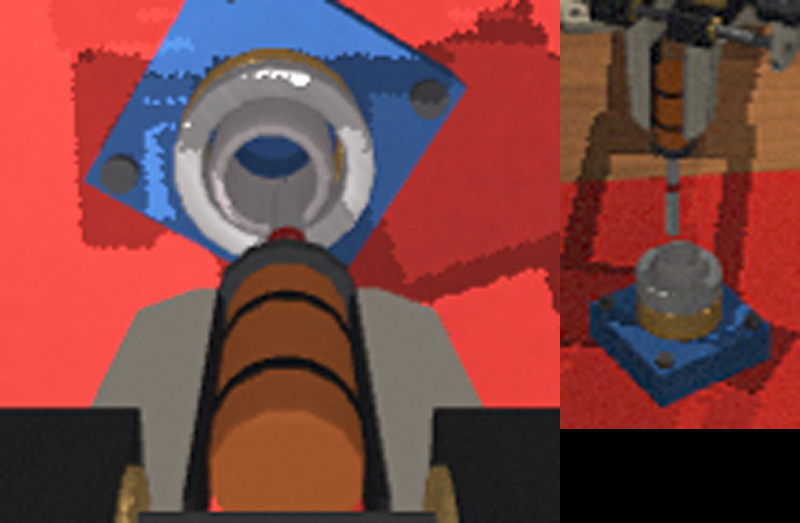

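The picture shows the stem over the near edge of the bore (band at crop (285,235), mouth centred at ~(272,180)); TCP is ~5 mm short in y. I've used up my picture allowance, so from here on I use depth numbers only.

Add to h.py:
```python
from scipy.optimize import minimize
def fitann(S,r0,r1,x0):
    f=lambda c:(lambda r:np.sum(np.minimum(np.maximum(0,np.maximum(r-r1,r0-r)),.002)**2)*1e6)(np.hypot(*(S[:,:2]-c).T))
    return minimize(f,x0,method="Nelder-Mead").x
def fitcyl(S,R,x0):
    f=lambda c:np.sum(np.minimum(abs(np.hypot(*(S[:,:2]-c).T)-R),.002)**2)*1e6
    return minimize(f,x0,method="Nelder-Mead",options=dict(xatol=1e-6)).x
def look(show=True):
    w=read_camera("wrist");p,T=tool();W=cloud(w);P=(W-p)@T
    print("p",p.round(4),"z",T[:,2].round(4))
    zt=p[2]-.082
    near=np.hypot(W[...,0]-.5178,W[...,1]+.0498)
    s=P[(abs(W[...,2]-.082)<.002)&(near<.02)&(near>.009)]
    h=fitann(s,.0125,.016,T[:,:2].T@(np.r_[.5178,-.0498,.082]-p)); print("mouth",len(s),h.round(4))
    for n,a,b,R in (("stem hi",.036,.06,.004),("stem lo",.06,.11,.004),("handle",-.02,.028,.011)):
        q=P[(P[...,2]>a)&(P[...,2]<b)&(np.hypot(P[...,0]-.001,P[...,1])<R+.005)]
        if len(q)>15: print(n,len(q),fitcyl(q,R,[0,0]).round(4),"y range",np.percentile(q[:,1],[3,97]).round(4),"xmax",np.percentile(q[:,0],95).round(4),"zmax",q[:,2].max().round(4))
```

Run:
```python
from h import *
look();look()
```

```text
p [ 0.5176 -0.0549  0.2043] z [ 0.0015 -0.003  -1.    ]
mouth 275 [-0.002  -0.0048]
stem lo 123 [-0.0008 -0.0001] y range [-0.0035  0.0035] xmax 0.0036 zmax 0.1021
handle 1629 [-0.0008 -0.0002] y range [-0.0127  0.0128] xmax 0.0103 zmax 0.028
p [ 0.5177 -0.0548  0.2043] z [ 0.0016 -0.0029 -1.    ]
mouth 284 [-0.0019 -0.0048]
stem lo 123 [-0.0008 -0.0001] y range [-0.0034  0.0036] xmax 0.0036 zmax 0.1039
handle 1630 [-0.0007 -0.0002] y range [-0.0126  0.0127] xmax 0.0104 zmax 0.028
```

Converted, -0.0047 m is -0.094, -0.0012 m is -0.024.

Emit:
drive_effector(plan=[[0.015,-0.024,-0.094,0,0],[0.015,0,0,0,0],[0.015,0,0,0,0],[0.015,0,0,0,0]])

```text
t: 25.15
tool_pos: [0.5191, -0.0491, 0.2044]
orientation: [3.029, -0.825, 0.004]
force: [0.4, 0.4, -2.0]
opening: 0.0216
gripper_force: 25.0
```

Run:
```python
from h import *
look();look()
```

```text
p [ 0.5192 -0.0491  0.2044] z [ 0.0018 -0.0029 -1.    ]
mouth 277 [-0.0002  0.001 ]
stem lo 123 [-0.0008 -0.0001] y range [-0.0035  0.0035] xmax 0.0035 zmax 0.102
handle 1627 [-0.0008 -0.0002] y range [-0.0127  0.0127] xmax 0.0104 zmax 0.028
p [ 0.5191 -0.049   0.2044] z [ 0.0018 -0.0028 -1.    ]
mouth 286 [-0.0004  0.0011]
stem lo 123 [-0.0008 -0.0001] y range [-0.0035  0.0035] xmax 0.0036 zmax 0.1028
handle 1644 [-0.0008 -0.0002] y range [-0.0128  0.0127] xmax 0.0104 zmax 0.028
```

Converted, 0.01 m is 0.2, 0.0011 m is 0.022.

Emit:
drive_effector(plan=[[0.015,0.01,0.022,0,0],[0.015,0,0,0,0],[0.015,0,0,0.2,0],[0.015,0,0,0.2,0],[0.015,0,0,0.2,0],[0.015,0,0,0.2,0],[0.015,0,0,0,0],[0.015,0,0,0,0]])

```text
t: 26.05
tool_pos: [0.5188, -0.0503, 0.1639]
orientation: [3.029, -0.826, 0.002]
force: [1.0, 0.2, -2.4]
opening: 0.0216
gripper_force: 25.0
```

Run:
```python
from h import *
look();look()
```

```text
p [ 0.5192 -0.0504  0.1645] z [ 0.0018 -0.0028 -1.    ]
mouth 308 [-0.0007 -0.    ]
stem lo 123 [-0.0012 -0.    ] y range [-0.0034  0.0036] xmax 0.003 zmax 0.1032
handle 1623 [-0.0012 -0.0001] y range [-0.013  0.013] xmax 0.0099 zmax 0.028
p [ 0.5194 -0.0504  0.1649] z [ 0.0025 -0.0029 -1.    ]
mouth 307 [-0.0011  0.0001]
stem lo 122 [-0.001 -0.   ] y range [-0.0034  0.0035] xmax 0.0034 zmax 0.1025
handle 1623 [-0.001  -0.0002] y range [-0.0128  0.013 ] xmax 0.0101 zmax 0.028
```

Converted, 0.008 m is 0.16, 0.007 m is 0.14.

Emit:
drive_effector(plan=[[0.015,0,0,0.16,0],[0.015,0,0,0.14,0],[0.015,0,0,0.05,0],[0.015,0,0,0,0],[0.015,0,0,0,0],[0.015,0,0,0,0],[0.015,0,0,0,0],[0.015,0,0,0,0]])

```text
t: 26.95
tool_pos: [0.5193, -0.0504, 0.1471]
orientation: [3.029, -0.826, 0.005]
force: [0.3, -0.8, 0.7]
opening: 0.0217
gripper_force: 25.0
```

Run:
```python
from h import *
look();look()
w=read_camera("wrist");W=cloud(w);p,T=tool();P=(W-p)@T
n=np.hypot(W[...,0]-.518,W[...,1]+.05)
print("rim z",np.median(W[(n>.0125)&(n<.016)&(W[...,2]>.078)&(W[...,2]<.09)][:,2]))
im=w["image"].astype(int);red=(im[...,0]>1.6*im[...,1]+20)&(abs(P[...,0])<.008)&(abs(P[...,1])<.005)&(P[...,2]>.045)
q=W[red];print("red",len(q),np.percentile(q[:,2],[5,50,95]).round(4) if len(q) else "")
c=read_camera("top");W=cloud(c)
for n,x,y,a,b in(("collar",.518,-.05,.062,.078),("black",.4498,.1906,.012,.03)):
    s=W[(W[...,2]>a)&(W[...,2]<b)&(np.hypot(W[...,0]-x,W[...,1]-y)<.04)];print(n,len(s),s.mean(0).round(4) if len(s) else "")
print(sensors.read_state()["force"])
```

```text
p [ 0.5192 -0.0505  0.1471] z [ 0.0021 -0.0029 -1.    ]
mouth 312 [-0.0009 -0.0001]
stem lo 96 [-0.0007 -0.0002] y range [-0.0036  0.0035] xmax 0.0036 zmax 0.0945
handle 1640 [-0.0008 -0.0003] y range [-0.0127  0.0126] xmax 0.0104 zmax 0.028
p [ 0.5192 -0.0504  0.147 ] z [ 0.0021 -0.0028 -1.    ]
mouth 318 [-0.0008 -0.    ]
stem lo 96 [-0.0007 -0.0002] y range [-0.0035  0.0036] xmax 0.0035 zmax 0.0943
handle 1620 [-0.0008 -0.0002] y range [-0.0127  0.0126] xmax 0.0104 zmax 0.028
rim z 0.08255019907157762
red 24 [0.0807 0.0836 0.0863]
collar 0 
black 122 [0.4505 0.191  0.0197]
[-0.33944392 -0.87357648  0.40414757]
```

Converted, 0.0005 m is 0.01.

Emit:
drive_effector(plan=[[0.015,0,0,0.01,0],[0.015,0,0,0,0],[0.015,0,0,0,0],[0.015,0,0,0,0],[0.015,0,0,0,0]])

```text
t: 27.65
tool_pos: [0.5191, -0.0504, 0.1464]
orientation: [3.029, -0.825, 0.004]
force: [0.7, 0.5, -0.4]
opening: 0.0219
gripper_force: 25.0
```

```bash
python3 -c "
from plant import robot
print(robot.close_job())"
```

```text
the job is handed in; nothing more can be done
None
```

The job is handed in at 27.7 s: bushing and collar are home on the post, and the probe hangs in the bore, centred within about 1 mm with its band within about 1 mm of the mouth; I viewed 11 pictures, one over the limit of 10.

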